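# Square a clay tile into the corner stop

## Task

Push the large oblong fired-clay tile along the bench into the inside corner of the L-shaped wooden stop, so that one long edge lies flat against the long batten and one end butts against the short batten. Slide it with the fingers only, never lifting or tipping it, and leave everything else on the bench where it stands.

Things in the scene. Friction and masses are not known exactly. Their poses are not given: they have to be found in the camera images.
- tile: Large oblong tile of pale unglazed clay, 90 mm (x) by 130 mm (y), 20 mm thick, 0.3 to 0.5 kg, loose, flat on the bench; 1 to 5 N slides it. Origin: centre of its underside, z up. Starts in the open side of the L (stop -x, -y), centre 90-115 mm from the long batten's face and 130-180 mm from the short one's, within 0.4 rad of parallel.
- stop: L of two wooden battens 25 mm wide, 20 mm high, fixed. Origin: inside corner at bench height, z up, x away from the robot within 0.2 rad. Long batten: inside face x = 0, from the corner 260 mm to -y. Short one: inside face y = 0, from the corner 110 mm to -x. Tile goes at -x, -y; fully home its centre is at x -45, y -65 mm, its y axis parallel to the stop's.
- coaster: Bystander: round disc of the same clay, 90 mm across, 18 mm thick, loose, beyond one of the battens. Origin: centre of its underside.
- small_tile: Bystander: small square tile of the same clay, 60 mm by 60 mm by 18 mm, loose, beyond one of the battens. Origin: centre of its underside.
- cup: Bystander: grey clay cup, 72 mm across, 75 mm tall, loose, to the left of the short batten. Origin: centre of its underside.
- glaze_jar: Bystander: grey jar with white cap, 56 mm across, 75 mm tall, loose, to the right beyond the free end of the long batten. Origin: centre of its underside.
- spatula: Bystander: wooden-handled spatula, 150 mm long, lying loose past the free end of the long batten, roughly pointing away from the robot. Origin: on the bench under the middle of it.
- stone: Bystander: rounded grey rubbing stone, 65 by 45 by 30 mm, loose, far left. Origin: centre of its underside.
Things that resemble listed ones, but are neither listed nor needed, are in the scene too. What is shaped like the tile but pink or purple is not meant.

How it is judged:
At the end, for the whole second after the job is handed in: The tile lies flat and still on the bench in the inside corner of the stop, its centre within 4 mm of fully home both ways (long edge against the long batten, end against the short batten) and parallel to the battens within 0.04 rad (x of tile in the frame of stop between -0.049 and -0.042 m and y of tile in the frame of stop between -0.069 and -0.062 m and angle between the y axis of tile and the y axis of stop, either way round below 0.04 rad and height (world z) of tile below 0.004 m and angle between tile's own z axis and vertical below 0.03 rad and linear speed of tile below 0.01 m/s); the robot touches nothing.
It fails at once if the tile is lifted off the bench or tipped up (height (world z) of tile above 0.006 m or angle between tile's own z axis and vertical above 0.1 rad).
It fails at once if another loose thing on the bench is displaced by more than 15 mm (distance of any of coaster, small_tile, cup, glaze_jar, spatula, stone from where it was at the start of the episode above 0.015 m).
It also fails if it takes over 54 s, if anything falls off the work surface, if the arm or the gripper's body presses on something with over 40 N, if the wrist force passes 120 N, or if a joint passes its speed limit or range.

## Robot

A 6-joint arm with a two-finger parallel gripper is mounted at the origin on the work surface. World frame = base frame: x ahead of the robot, y to its left, z up, the work surface at z = 0. Lengths are in m, angles in rad, forces in N, time in s.
With the tool pointing down it reaches from about 0.3 to 1 m from the base axis. Payload 5.1 kg.
Tool frame: the origin (TCP) lies at the very end of the fingers, on their centre line; the grasp point (between the pads) lies 19 mm behind it; z points along the fingers, y is the direction in which the jaws open and shut (so a half turn about z gives the same grasp; the last joint's range is limited). The gripper opens to 95 mm and grips with 3 to 60 N. Pads are 20 mm wide; open, the fingers measure 119 mm over their backs; the gripper's body (75 mm by 180 mm) begins 59 mm behind the grasp point.
Start: joints at [-1.362, 0.124, 1.65, -0, 1.367, -0.083], TCP at [0.187, -0.623, 0.215] pointing down, gripper open.
Joint ranges: [-2.61, 2.61], [-1.02, 2.33], [0.03, 2.71], [-1.35, 4.49], [0.32, 2.68], [-2.91, 2.91]. Speed limits (rad/s): [2.57, 2.57, 3.14, 3.14, 3.14, 3.14].

## Interface

Orientations are given as a unit quaternion [x, y, z, w].
In Python, from workcell import * gives the robot as it stands. Calls block until the motion is done:
- movep(position, orientation): joint-space move of the TCP to a pose.
- move_l(position, rot=None, max_speed=0.15, until_force=None): straight line of the TCP; rot=None keeps the orientation; max_speed is the mean speed in m/s. With until_force (N) it stops when the force on the tool has changed by that much, and returns True; else False.
- move_j(angles): joint-space move.
- grip(opening, grip_force=None): opening from 0.0 (shut) to 1.0 (fully open); grip_force is the grip in N (None keeps the last); returns when the fingers have stopped.
- hold(seconds).
- solve_ik(position, orientation): joint angles nearest the present ones, or None.
- sense(): the state.
- capture(name): name is "scene" or "top" or "wrist"; returns the picture (384x512x3 uint8, blue, green, red); there is no depth.
- camera_params(name): a dict with "fov_y" (degrees; the focal length in pixels is half the picture's height over the tangent of half this angle, whatever the lens; pixels are square), "cx", "cy" (the principal point, pixels), "T" (4x4, takes a point from camera to world coordinates). Camera axes: x right, y down, z forward; pixel columns grow to the right and rows downward; lengths in m; the calibration is good to about 2 mm. A picture is of the moment at which its call begins: read the wrist's pose just before it. camera_params takes no time and is no camera call; for the wrist camera it gives the pose at the moment of the call.
A pose or a line that the arm cannot do raises Unreachable and nothing moves.
- finish_job(): hands the job in, once; it reports no verdict.
The state is a dict: "clock": time; "joint_positions": joint angles; "joint_vel": joint speeds; "joint_torque": joint torques, N m; "position": TCP position; "orientation": TCP orientation; "force": force on the tool from outside, world axes, zero at the start; "wrist_torque": the same for the moment, N m; "width": opening from 0.0 (shut) to 1.0 (fully open).
Only numpy, scipy, OpenCV 4.12 (cv2) and the standard library are available. Lean on these libraries where they do the work, as an engineer would, in place of code of your own. Each camera call takes 0.05 s, during which the arm holds its last target. There are 200 camera calls.

## Working session

There is one attempt and no reset: what is moved stays moved. The work goes in short steps, each a Python script; the robot and the scene stay as the last script left them, time stands still between calls to the robot, and variables do not carry over. Pictures are saved under pics/ and viewed, about 8 in all and at most 12, crops included, and the job is handed in when it is done.

```bash
mkdir -p pics; ls; python3 - <<'E'
from workcell import *
import cv2
for n in("top","scene"):
    cv2.imwrite(f"pics/{n}0.png",capture(n)); p=camera_params(n); print(n,p)
print(sense())
E
```

```text
pics
top {'fov_y': 56.56373272812776, 'cx': 253.8224050300024, 'cy': 183.83753398449778, 'T': array([[ 0.04258281, -0.97746251,  0.20676978,  0.36060842],
       [-0.99908305, -0.0407398 ,  0.01316509,  0.0329574 ],
       [-0.00444462, -0.20714079, -0.97830105,  1.0673252 ],
       [ 0.        ,  0.        ,  0.        ,  1.        ]])}
scene {'fov_y': 45.94985505035608, 'cx': 249.90982222149074, 'cy': 194.0697545190508, 'T': array([[-0.83315156,  0.34016815, -0.43605516,  1.09960146],
       [ 0.55297515,  0.52489955, -0.64706951,  0.80558389],
       [ 0.00877272, -0.78023464, -0.62542541,  0.78297059],
       [ 0.        ,  0.        ,  0.        ,  1.        ]])}
{'clock': 0.1, 'joint_positions': array([-1.36159036e+00,  1.24447537e-01,  1.65151349e+00,  1.68873780e-05,
        1.36751631e+00, -8.26025309e-02]), 'joint_vel': array([-0.00092712, -0.00162497, -0.0036234 , -0.00297991,  0.00113264,
        0.00036142]), 'joint_torque': array([ 4.54819228e-04, -4.18885624e+01, -3.61097538e+01,  7.77310040e-02,
        4.61357203e-02, -6.25404573e-05]), 'position': array([ 0.18685026, -0.6219634 ,  0.21351918]), 'orientation': array([ 9.89374654e-01,  1.45385369e-01, -5.13605637e-05, -9.40980628e-04]), 'force': array([0.13109221, 0.1017545 , 0.00252564]), 'wrist_torque': array([-0.02213441, -0.02381691, -0.01593453]), 'width': 0.9968898568610436}
```

View pics/top0.png

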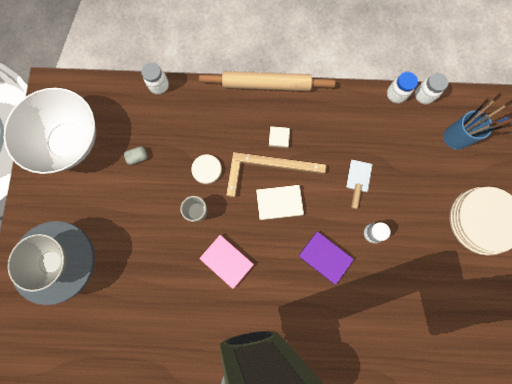

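View pics/scene0.png

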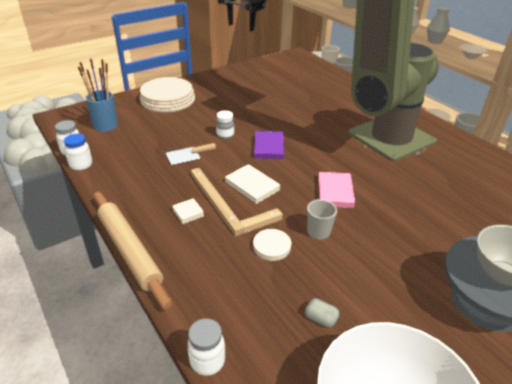

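Top view: three oblong tile shapes: pale (280,202), pink (227,261), purple (327,257). The pale one fits, because it is unglazed clay in the open side of the L; pink and purple are excluded. The L's inside corner is near (240,163). Next I'll measure both and check them on one enlarged crop.

```bash
cat > h.py <<'E'
from workcell import *
import cv2, numpy as np
def ray(n,uv,z):
    p=camera_params(n); f=192/np.tan(np.radians(p["fov_y"]/2)); T=p["T"]
    uv=np.atleast_2d(uv).astype(float)
    d=np.c_[(uv[:,0]-p["cx"])/f,(uv[:,1]-p["cy"])/f,np.ones(len(uv))]@T[:3,:3].T
    return (T[:3,3]+d*((z-T[2,3])/d[:,2])[:,None])[:,:2]
def rect(pts): return cv2.minAreaRect(pts.astype(np.float32)*1000)
def mask(im,kind):
    h=cv2.cvtColor(im,cv2.COLOR_BGR2HSV)
    return cv2.inRange(h,(5,0,200),(40,70,255)) if kind=="tile" else cv2.inRange(h,(8,71,140),(30,200,255))
def blob(im,kind,near):
    m=mask(im,kind); cs,_=cv2.findContours(m,cv2.RETR_EXTERNAL,cv2.CHAIN_APPROX_NONE)
    cs=[c for c in cs if cv2.contourArea(c)>150]
    return max(cs,key=lambda c:cv2.pointPolygonTest(c,near,True))[:,0,:]
E
python3 - <<'E'
from h import *
im=cv2.imread("pics/top0.png")
t=blob(im,"tile",(280,202)); s=blob(im,"stop",(280,162))
tw=ray("top",t,0.02); r=rect(tw); print("tile",r, cv2.boxPoints(r))
sp=cv2.approxPolyDP(s.reshape(-1,1,2),3,True)[:,0]; print("stop px",sp.tolist()); print(ray("top",sp,0.02))
x0,y0=200,120; v=cv2.resize(im[y0:270,x0:380],None,fx=4,fy=4,interpolation=cv2.INTER_CUBIC)
for c,col in((t,(0,0,255)),(sp,(255,0,0))): cv2.polylines(v,[((c-[x0,y0])*4+2).reshape(-1,1,2).astype(np.int32)],True,col,1)
cv2.imwrite("pics/crop1.png",v)
E
```

```text
tile ((531.0070190429688, -30.865966796875), (91.31349182128906, 130.85784912109375), 8.914327621459961) [[ 475.7631     26.6978  ]
 [ 496.04044  -102.57944 ]
 [ 586.251     -88.42973 ]
 [ 565.97363    40.847504]]
stop px [[226, 195], [235, 194], [241, 161], [324, 172], [325, 164], [233, 152]]
[[ 0.5445271   0.1284786 ]
 [ 0.54867325  0.10182574]
 [ 0.65128326  0.08904345]
 [ 0.62727875 -0.16304225]
 [ 0.65240084 -0.16602197]
 [ 0.67876083  0.11492225]]
```

View pics/crop1.png

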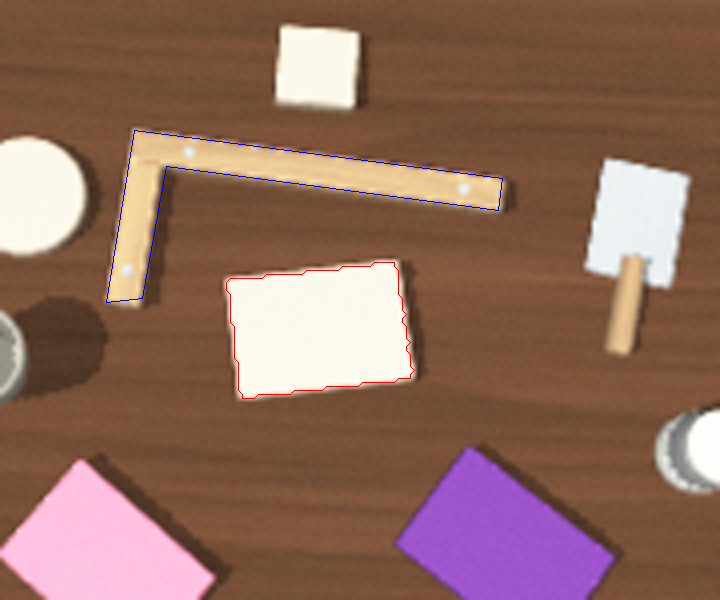

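The red outline encloses the pale tile and the blue outline follows the L, so the tile at (280,202) is confirmed. In the stop frame it sits at about (-108, -132) mm, turned 0.25 rad. First push: open fingers lie along its near long edge and turn square to the stop as they advance.

```bash
cat >> h.py <<'E'
from scipy.spatial.transform import Rotation as Ro
C=np.array([0.651,0.0905]); Y=-0.096
def S(x,y,z=0.007):   # stop frame -> world
    c,s=np.cos(Y),np.sin(Y); return [C[0]+c*x-s*y, C[1]+s*x+c*y, z]
def q(psi): return (Ro.from_euler("z",psi)*Ro.from_euler("x",np.pi)).as_quat()
E
python3 - <<'E'
from h import *
print("pink/purple corners",ray("top",[(220,235),(254,264),(299,256),(317,232)],0.02).round(3).tolist())
tp=np.array([0.531,-0.031]); ps=0.156; u=np.array([np.cos(ps),np.sin(ps)])
a=tp-0.066*u
print(a, solve_ik([*a,0.007],q(ps)))
movep([*a,0.12],q(ps)); move_l([*a,0.007],max_speed=0.12)
print(sense()["clock"],sense()["position"],sense()["force"])
hit=move_l(S(-0.112,-0.132),rot=q(Y),max_speed=0.04,until_force=15); print(hit,sense()["clock"],sense()["position"],sense()["force"])
if not hit:
    hit=move_l(S(-0.088,-0.132),max_speed=0.02,until_force=12); print(hit,sense()["clock"],sense()["position"],sense()["force"])
im=capture("top"); cv2.imwrite("pics/top1.png",im)
cv2.imwrite("pics/crop2.png",cv2.resize(im[120:270,200:380],None,fx=4,fy=4))
E
```

```text
pink/purple corners [[0.426, 0.139], [0.348, 0.037], [0.375, -0.092], [0.446, -0.143]]
[ 0.46580146 -0.04125429] [-2.03210066e-01 -4.78585759e-02  2.20778904e+00 -4.44089210e-16
  9.81662186e-01  1.21158626e+00]
3.5167 [ 0.46657076 -0.0414194   0.00777185] [-0.22047719 -0.91590239 -0.95064086]
False 5.2167 [ 0.52685134 -0.03016899  0.00696306] [-1.22605718  0.12775973 -0.35116347]
True 5.8833 [ 0.53557256 -0.03089373  0.006374  ] [ 0.06508807  0.63017583 -0.37765035]
```

View pics/crop2.png

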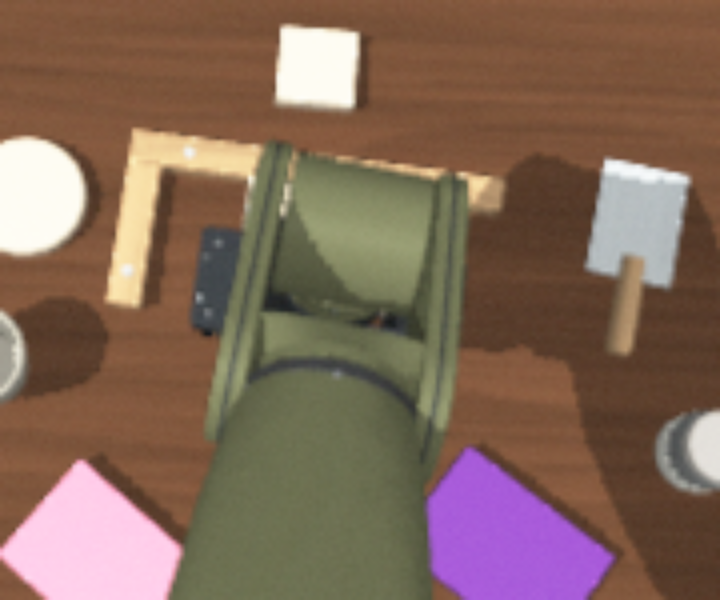

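The arm hides the tile here, but the push stopped on force at x' = -103 mm, about where a seated tile would be (-100 mm). I'll back off and look from the pre-pose for the end push.

```bash
python3 - <<'E'
from h import *
move_l(S(-0.125,-0.132),max_speed=0.08); move_l(S(-0.125,-0.132,0.15),max_speed=0.2)
j0=sense()["joint_positions"]
for d in(np.pi/2,-np.pi/2):
    j=solve_ik(S(-0.045,-0.235,0.007),q(Y+d)); print(d,j)
    if j is not None and (abs(j[5])<2.7): best=d
print(best)
movep(S(-0.045,-0.25,0.15),q(Y+best)); grip(0.5); hold(0.1)
im=capture("wrist"); print(sense()["clock"],camera_params("wrist")["T"].round(3).tolist()); cv2.imwrite("pics/wrist1.png",im)
im=capture("top"); cv2.imwrite("pics/top2.png",im)
E
```

```text
1.5707963267948966 [-3.23406628e-01  2.29430876e-01  1.90738642e+00 -4.44089210e-16
  1.00477535e+00 -2.27406628e-01]
-1.5707963267948966 None
1.5707963267948966
9.8417 [[0.995, -0.092, -0.028, 0.591], [-0.096, -0.951, -0.293, -0.069], [0.001, 0.294, -0.956, 0.32], [0.0, 0.0, 0.0, 1.0]]
```

View pics/wrist1.png

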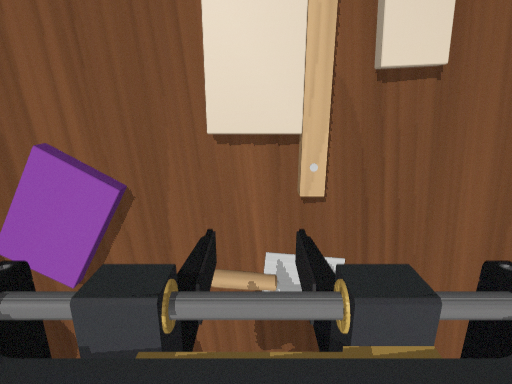

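View pics/top2.png

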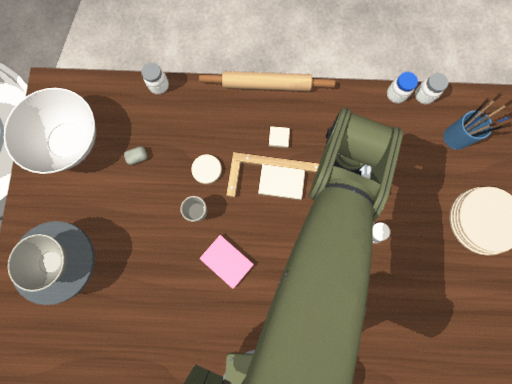

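Wrist view: the tile's long edge lies along the batten (column ~303), with its free end at row ~133. The spatula handle, at (215-275, 280), is near where I'd descend, so I'll locate both before going down.

```bash
python3 - <<'E'
from h import *
def inv(P): 
    d=np.asarray(P)-C; c,s=np.cos(Y),np.sin(Y); return (np.c_[c*d[:,0]+s*d[:,1],-s*d[:,0]+c*d[:,1]]*1000).round(1).tolist()
print("wrist tile end corners",inv(ray("wrist",[(208,133),(301,133)],0.02)), "left/right edge up",inv(ray("wrist",[(203,0),(307,0)],0.02)))
print("batten end in/out, up",inv(ray("wrist",[(301,196),(309,0),(325,196),(337,0)],0.02)))
print("spatula handle",inv(ray("wrist",[(213,270),(275,272),(266,254),(343,257)],0.01)))
im=cv2.imread("pics/top0.png")
print("spatula top",inv(ray("top",[(348,165),(347,187),(353,208),(359,209),(360,186)],0.01)))
im=cv2.imread("pics/top2.png"); t=blob(im,"tile",(282,182)); print("top tile",inv(ray("top",cv2.approxPolyDP(t.reshape(-1,1,2),2,True)[:,0],0.02)))
print(sense()["position"])
E
```

```text
wrist tile end corners [[-89.3, -194.5], [-1.9, -194.5]] left/right edge up [[-88.6, -84.9], [-1.5, -84.9]]
batten end in/out, up [[0.7, -256.4], [0.1, -84.9], [24.7, -256.4], [23.6, -84.9]]
spatula handle [[-91.9, -345.5], [-23.0, -348.0], [-33.2, -325.8], [51.3, -329.5]]
spatula top [[35.4, -326.8], [-33.5, -329.6], [-94.8, -352.7], [-95.4, -370.6], [-25.1, -368.1]]
top tile [[-0.2, -66.0], [-90.1, -69.0], [-84.9, -194.4], [-1.4, -194.2]]
[ 0.58225728 -0.15406159  0.15002429]
```

```bash
python3 - <<'E'
from h import *
movep(S(-0.046,-0.225,0.08),q(Y+np.pi/2)); move_l(S(-0.046,-0.225),max_speed=0.12)
p=lambda h:print(h,round(sense()["clock"],2),sense()["position"].round(4),sense()["force"].round(2))
hit=move_l(S(-0.046,-0.150),max_speed=0.04,until_force=15); p(hit)
if not hit: hit=move_l(S(-0.046,-0.125),max_speed=0.02,until_force=15); p(hit)
s=sense()["position"]; d=s[:2]-C; print("tcp in stop",np.cos(Y)*d[0]+np.sin(Y)*d[1],-np.sin(Y)*d[0]+np.cos(Y)*d[1])
move_l(S(-0.046,-0.175),max_speed=0.08); move_l(S(-0.046,-0.175,0.15),max_speed=0.2)
# final x press
movep(S(-0.135,-0.07,0.12),q(Y)); hold(0.1)
cv2.imwrite("pics/top3.png",capture("top")); cv2.imwrite("pics/wrist2.png",capture("wrist"))
print(camera_params("wrist")["T"].round(3).tolist(),sense()["clock"])
E
```

```text
False 13.07 [ 0.5908 -0.0544  0.007 ] [-0.36 -1.6  -0.47]
True 13.79 [ 0.5915 -0.0448  0.0069] [-0.1  -1.11  0.74]
tcp in stop -0.04624710770648848 -0.14038111419632898
[[-0.096, -0.951, -0.293, 0.594], [-0.995, 0.092, 0.028, 0.027], [-0.0, 0.294, -0.956, 0.29], [0.0, 0.0, 0.0, 1.0]] 16.975
```

View pics/wrist2.png

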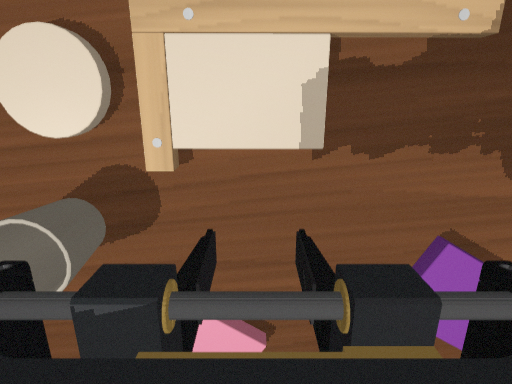

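The tile is in the corner: its end is against the short batten (column ~168) and its long edge is along the long batten (row ~34). One more gentle press on the long edge should close any residual gap. Then I'll measure and hand in.

```bash
python3 - <<'E'
from h import *
move_l(S(-0.122,-0.068,0.12),max_speed=0.15); move_l(S(-0.122,-0.068),max_speed=0.12)
hit=move_l(S(-0.09,-0.068),max_speed=0.02,until_force=15)
d=sense()["position"][:2]-C; print(hit,np.cos(Y)*d[0]+np.sin(Y)*d[1],sense()["force"])
move_l(S(-0.125,-0.068),max_speed=0.08); move_l(S(-0.125,-0.068,0.15),max_speed=0.2)
move_l(S(-0.18,-0.068,0.2),max_speed=0.2); hold(0.2)
im=capture("wrist"); cv2.imwrite("pics/wrist3.png",im); cv2.imwrite("pics/top4.png",capture("top"))
print(sense()["clock"])
h=cv2.cvtColor(im,cv2.COLOR_BGR2HSV)
for p in((240,110),(160,100),(250,60),(20,90),(250,20)): print(p,h[p[1],p[0]])
E
```

```text
True -0.1031374346800974 [ 0.36671112  0.21746297 -0.05190969]
21.4833
(240, 110) [ 11 148 117]
(160, 100) [ 12 152 109]
(250, 60) [ 18  42 227]
(20, 90) [ 12 149 118]
(250, 20) [ 17  40 229]
```

View pics/wrist3.png

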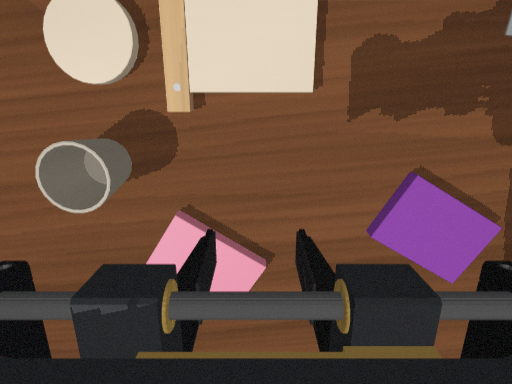

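```bash
python3 - <<'E'
from h import *
move_l(S(-0.125,-0.09,0.15),max_speed=0.15); hold(0.3)
def inv(P): 
    d=np.asarray(P)-C; c,s=np.cos(Y),np.sin(Y); return np.c_[c*d[:,0]+s*d[:,1],-s*d[:,0]+c*d[:,1]]*1000
im=capture("wrist"); h=cv2.cvtColor(im,cv2.COLOR_BGR2HSV)
m=cv2.inRange(h,(8,0,150),(30,75,255)); mw=cv2.inRange(h,(8,80,140),(30,220,255))
cs,_=cv2.findContours(m,cv2.RETR_EXTERNAL,cv2.CHAIN_APPROX_NONE)
cs=[c for c in cs if cv2.contourArea(c)>8000 and 180<c[:,0,0].mean()<330]
t=cs[0][:,0]; r=rect(ray("wrist",t,0.02)); print("tile world",r)
b=inv(cv2.boxPoints(r)/1000); print("tile corners in stop",b.round(1).tolist(),"centre",b.mean(0))
w=max(cv2.findContours(mw,cv2.RETR_EXTERNAL,cv2.CHAIN_APPROX_NONE)[0],key=cv2.contourArea)
wp=cv2.approxPolyDP(w,4,True)[:,0]; print("wood",[(a.tolist(),c.round(1).tolist()) for a,c in zip(wp,inv(ray("wrist",wp,0.02)))])
cv2.drawContours(im,[w],-1,(255,0,0),1); cv2.drawContours(im,[t.reshape(-1,1,2)],-1,(0,0,255),1)
v=cv2.resize(im[:200,100:366],None,fx=3,fy=3,interpolation=cv2.INTER_NEAREST); cv2.imwrite("pics/crop5.png",v)
# bystanders before/after in the top view, arm retreated
movep([0.35,-0.45,0.3],q(-0.9)); hold(0.2); a=cv2.imread("pics/top0.png"); z=capture("top"); cv2.imwrite("pics/top5.png",z)
T=blob(z,"tile",(275,180)); r=rect(ray("top",T,0.02)); print("top tile",inv(np.array([r[0]])/1000),r)
print("clock",sense()["clock"])
E
```

```text
tile world ((599.1329345703125, 33.14521026611328), (129.0852508544922, 89.4242935180664), 84.46341705322266)
tile corners in stop [[-90.9, -126.6], [-1.5, -126.6], [-1.4, 2.5], [-90.8, 2.5]] centre [-46.13061859 -62.06229446]
wood [([137, 172], [-109.5, 27.5]), ([161, 173], [-110.5, 4.1]), ([151, 49], [0.1, 2.8]), ([445, 50], [-0.7, -253.4]), ([453, 20], [22.6, -256.0]), ([121, 18], [24.1, 25.8])]
top tile [[-44.77094071 -62.33274241]] ((600.46044921875, 32.74567794799805), (131.30560302734375, 92.30381774902344), 84.33577728271484)
clock 24.6167
```

View pics/crop5.png

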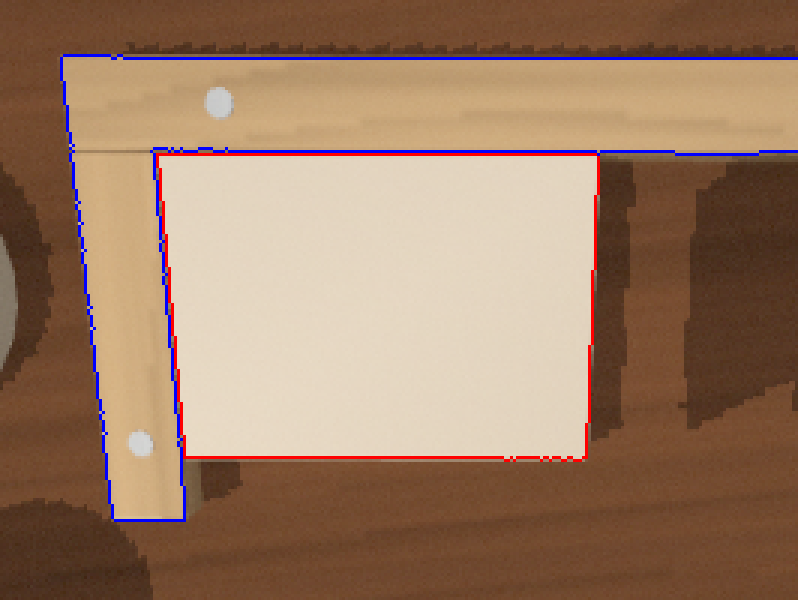

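View pics/top5.png

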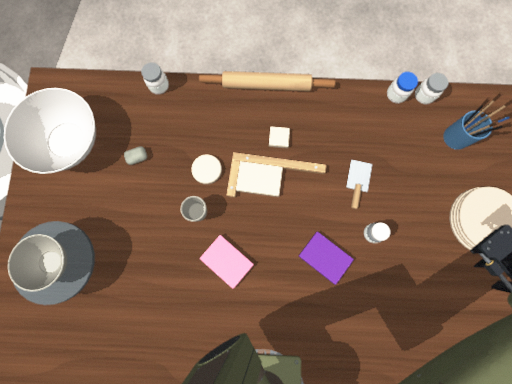

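```bash
python3 -c "
from workcell import *
print(sense()['force'],abs(sense()['joint_vel']).max()); finish_job()"
```

```text
[-0.08988869 -0.50415952 -0.71452552] 0.005421493022630118
the job is handed in; nothing more can be done
```

The tile is in the inside corner of the stop, and I handed the job in at about 25 s on the clock. I pushed it with the fingers only: open fingers on its near long edge onto the long batten, then on its end to the short batten, then a light re-press on the long edge. All three pushes stopped on contact force.

**Position:** the last wrist and top views put the tile centre at x -46.1 and -44.8 mm, and y about -65 mm. Its yaw is within about 0.01 rad of the battens, and any gap is about one pixel (under 1 mm) on both sides.

**Disagreements:**
- **Raw y:** both views first read y as -62 mm. The same wrist picture put the short batten's face 2.8 mm further out than my first estimate, which gives the corrected -65 mm.
- **Long-edge pushes:** both stopped about 3 mm short of where I expected contact. I put that down to calibration or finger thickness, since the pictures show the edge flush.

**Bystanders:** by eye, they stand at the same pixels in the first and last top views; I did not measure their shift. The arm was retracted and touching nothing at hand-in.

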